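# Refit the microscope stage's fixture plate and zero its readout

## Task

The aluminium fixture plate on the microscope stage hangs on one bolt, swung out of line: push the tapered drift fully home through one plate hole into the base hole under it to pull the holes into line, leave it there while the first bolt from the rack goes fully down in another hole, then take it out and fit every remaining bolt that is in the rack, one to a hole (with only two bolts, any one hole stays empty). Seat the calibration disc flat, face up, in the brass ring on the plate, and with all that in place push the readout's recessed red zero button right down with the reset pin. Finish with the bolts and disc seated, drift and reset pin back in their own holes of the wooden stand, and the other things on the bench not pushed about.

Things in the scene. Friction and masses are not known exactly. Their poses are not given: they have to be found in the camera images.
- plate (a joint): Angle (rad) of the aluminium fixture plate about its one fitted (pivot) bolt: 0 when each plate hole lies over its base hole, positive anticlockwise from above. Starts 0.06 to 0.08 off, so hole_a lies 5 to 6.5 mm off its base hole, hole_b 6 to 8, hole_c 8 to 10; turns stiffly (0.3 N m friction) and stays where left.
- stage: Fixed stage under the plate, origin on the bench under its centre: white base 200 (x) x 180 (y) x 22 mm; grey block 150 x 130 mm, top 70 mm above the bench, 14 mm holes 48 mm deep at x,y = (50,-40), (-50,40), (-50,-40) mm; brass-headed pivot bolt at (50,40), head 22 mm across, from 80 to 100 mm height. Micrometer heads stick out at +y and +x to 120 mm, below 56 mm height.
- seat (a point): Centre of the round seat in the middle of the plate's top, inside a brass locating ring of 43 mm bore, 52 mm outside, standing 4 mm above the plate. The plate is 130 x 110 x 10 mm, its top 80 mm above the bench, its four holes (one has the pivot bolt) a 100 x 80 mm rectangle.
- drift: Tapered steel drift pin with an orange handle, standing tip down in the wooden tool stand. Origin at the shoulder where handle meets pin, z along the handle away from the tip. Handle 22 mm diameter x 56 mm; below the shoulder a 13 mm round pin 20 mm long, then a 26 mm taper down to a 4 mm tip, 46 mm below the shoulder. 110 g.
- stylus: Reset pin: blue handle 14 mm diameter x 60 mm on a dark 22 mm collar 5 mm thick, standing tip down in the tool stand. Origin at the collar's underside, z along the handle away from the tip. Below the collar a 10 mm shank 20 mm long, then a 4 mm pin 22 mm long; tip 42 mm below the collar's underside. 40 g.
- stand_drift (a point): Mouth centre (on the stand's top) of the drift's 17 mm hole in the fixed wooden tool stand: 60 (x) x 140 (y) x 52 mm high, both holes right through, this one 40 mm off its middle towards -y. Shoulder or collar rests on the top. Axes as the stand's, z up.
- stand_stylus (a point): Mouth centre (on the stand's top) of the reset pin's 14 mm hole in the tool stand, 40 mm off the stand's middle towards +y.
- bolt_rack: Fixed black bolt rack, 50 (x) x 150 (y) x 45 mm high, origin under its centre, three 15 mm holes in a row along its y axis, 50 mm apart.
- readout: Fixed grey digital readout box, 75 (x) x 120 (y) x 45 mm high, origin under its centre, with a display on its top.
- zero_mouth (a point): Centre of the mouth of the readout's recessed button bore, on the box top 45 mm above the bench, with a yellow ring of marks round it: bore 11 mm wide, the red button's face 5 mm down.
- zero_button (a joint): Travel of the red zero button (m): 0 released, 0.004 fully pressed; its spring takes about 1.2 N to start and 4.4 N fully pressed.
- cal_disc: Calibration disc lying on the teal mat: steel, 40 mm diameter, 18 mm high, white face with a black cross upwards, lower edge bevelled 2 mm; origin at the centre of its underside, z up. 170 g.
- hole_a (a point): Centre of an open bolt hole (14 mm) on the plate's top face; it moves with the plate. It belongs to the base hole at stage x,y = (50,-40) mm and lies over it when joint plate reads 0.
- hole_b (a point): Centre of an open bolt hole (14 mm) on the plate's top face; it moves with the plate. It belongs to the base hole at stage x,y = (-50,40) mm and lies over it when joint plate reads 0.
- hole_c (a point): Centre of an open bolt hole (14 mm) on the plate's top face; it moves with the plate. It belongs to the base hole at stage x,y = (-50,-40) mm and lies over it when joint plate reads 0.
- bolt1: Fixture bolt standing in the fixed black bolt rack (45 mm high, three 15 mm holes in a row 50 mm apart; 2 or 3 bolts are there, absent ones read None): knurled head 22 mm across, 20 mm high; plain shank 12 mm diameter, 38 mm long, end bevelled 1 mm. Origin at the head's underside, z up through the head. 70 g.
- bolt2: Fixture bolt standing in the fixed black bolt rack (45 mm high, three 15 mm holes in a row 50 mm apart; 2 or 3 bolts are there, absent ones read None): knurled head 22 mm across, 20 mm high; plain shank 12 mm diameter, 38 mm long, end bevelled 1 mm. Origin at the head's underside, z up through the head. 70 g.
- bolt3: Fixture bolt standing in the fixed black bolt rack (45 mm high, three 15 mm holes in a row 50 mm apart; 2 or 3 bolts are there, absent ones read None): knurled head 22 mm across, 20 mm high; plain shank 12 mm diameter, 38 mm long, end bevelled 1 mm. Origin at the head's underside, z up through the head. 70 g.
- phone1: White phone, 148 x 72 x 9 mm, lying loose; bystander. Origin at the middle of its underside.
- phone2: Black phone, 148 x 72 x 9 mm, lying loose; bystander. Origin at the middle of its underside.
- flux_jar: Small loose jar with red cap, 48 mm diameter, 50 mm high; bystander. Origin at the middle of its underside.
- driver: Loose red screwdriver, 150 mm long, lying; bystander. Origin at the body's own origin, near its middle.
- ipa_bottle: Loose clear bottle, 54 mm diameter, 110 mm high; bystander. Origin at the middle of its underside.
- board: Loose green circuit board, 35 x 55 x 8 mm, lying; bystander. Origin at the middle of its underside.

How it is judged:
By the outcome, as a careful person would: the job done as asked, in the order asked, and still so for the second after the job is handed in, with the robot touching nothing.
Of bolt1, bolt2, bolt3 only 2 to 3 are there at a start; the rules pass over those that are not, and their reading is None.
At some moment in a run one of cal_disc may be knocked a few centimetres aside while the robot is not near it.
It also fails if it takes over 210 s, if anything falls off the work surface, if the arm or the gripper's body presses on something with over 40 N, if the wrist force passes 120 N, or if a joint passes its speed limit or range.

## Robot

A 7-joint arm with a two-finger parallel gripper is mounted at the origin on the work surface. World frame = base frame: x ahead of the robot, y to its left, z up, the work surface at z = 0. Lengths are in m, angles in degrees, forces in N, time in s.
With the tool pointing down it reaches from about 0.4 to 0.85 m from the base axis. Payload 6.9 kg.
Tool frame: the origin (TCP) lies midway between the tips of the shut fingers; the grasp point (between the pads) lies 19 mm behind it (bot.hold_point_z is the distance from the TCP to the grasp point, in m); z points along the fingers, y is the line along which they close (so a half turn about z gives the same grasp; the last joint's range is limited). The gripper opens to 85 mm and grips with 20 to 120 N. Pads are 22 mm wide; open, the fingers measure 114 mm over their backs; the gripper's body (76 mm by 85 mm) begins 54 mm behind the grasp point. The pads swing forward as they close: fully open they stand 13 mm farther back than shut.
Start: joints at [-57.496, 29.078, -13.613, 85.955, 7.202, 65.827, -8.869], TCP at [0.278, 0.56, 0.231] pointing down, gripper open.
Joint ranges: [-176.47, 176.47], [-13.61, 117.27], [-81.72, 77.17], [0.22, 143.17], [-87.28, 267.28], [10, 112.55], [-165.47, 165.47]. Speed limits (degrees/s): [136.94, 136.94, 180, 180, 180, 180, 180].

## Interface

Orientations are given as a 3x3 rotation matrix whose columns are the frame's x, y, z axes.
In Python, from workcell import bot gives the robot as it stands. Calls block until the motion is done:
- bot.move_to(position, orientation): joint-space move of the TCP to a pose.
- bot.line_to(position, ori=None, feed=0.15, stop_force=None): straight line of the TCP; ori=None keeps the orientation; feed is the mean speed in m/s. With stop_force (N) it stops when the force on the tool has changed by that much, and returns True; else False.
- bot.move_j(angles): joint-space move.
- bot.grip(opening, squeeze=None): finger opening in m; squeeze is the grip in N (None keeps the last); returns when the fingers have stopped.
- bot.dwell(seconds).
- bot.ik(position, orientation): joint angles nearest the present ones, or None.
- bot.camera(name): name is "scene" or "side" or "wrist"; returns a dict with "img" (480x640x3 uint8, red, green, blue), "depth" (480x640 float32, m along the optical axis (not along the pixel's ray), 0 where there is no reading), "camera_matrix" (3x3 intrinsics, pixels), "R" (3x3) and "t" (3): a world point X has camera coordinates R X + t. Camera axes: x right, y down, z forward; pixel columns grow to the right and rows downward; lengths in m; the calibration is good to about 2 mm. A picture is of the moment at which its call begins.
A pose or a line that the arm cannot do raises bot.MotionError and nothing moves.
- bot.sign_off(): hands the job in; it is judged then, once.
Trained networks look in the newest picture that a camera, given by its name, has taken for a name from the list of things; names that differ only in an ending like _2 or _b are one class to them, and where a whole thing is asked for, a point or a joint stands for the part that bears it (a point fixed in the world has none). Each returns a list of dicts, best first, with "score" (0 to 1); they miss things now and then, are a little off and sometimes report something else, mostly with a low value. They report only what shows in the picture. A call takes as long as a camera call.
- bot.find_in(camera, thing): "point" ([column, row] in pixels, amid what is visible of it).
- bot.outline_of(camera, thing): "mask" (480x640 bool, what is visible of it) and "point" ([column, row] in pixels, amid what is visible of it).
- bot.landmark_of(camera, thing): "point" ([column, row] in pixels: a listed point, or the origin of a listed thing).
Readings, each from a call of its own:
- bot.read_time_s(): time.
- bot.read_joint_pos(): joint angles.
- bot.read_qvel(): joint speeds.
- bot.read_joint_torque(): joint torques, N m.
- bot.read_position(): TCP position.
- bot.read_tool_rot(): TCP orientation.
- bot.read_ft_force(): force on the tool from outside, world axes, zero at the start.
- bot.read_moment(): the same for the moment, N m.
- bot.read_finger_gap(): finger opening in m.
- bot.read_gripper_force(): force on a finger pad.
Only numpy, scipy, OpenCV 4.12 (cv2) and the standard library are available. Lean on these libraries where they do the work, as an engineer would, in place of code of your own. Each camera call takes 0.05 s, during which the arm holds its last target. There are 200 camera calls.

## Working session

There is one attempt and no reset: what is moved stays moved. The work goes in short steps, each a Python script; the robot and the scene stay as the last script left them, time stands still between calls to the robot, and variables do not carry over. Pictures are saved under pics/ and viewed, at most 14 in all, crops included, and the job is handed in when it is done.

```bash
mkdir -p pics; ls; cat > h.py <<'E'
import numpy as np, cv2
from workcell import bot
def shot(c,f=None):
    d=bot.camera(c)
    if f: cv2.imwrite('pics/'+f,d['img'][:,:,::-1])
    return d
def ray(d,p):
    v=np.linalg.solve(d['camera_matrix'],[p[0],p[1],1.]); R=d['R'];C=-R.T@d['t']; return C,R.T@v
def atz(d,p,z):
    C,v=ray(d,p); return C+v*(z-C[2])/v[2]
def bydepth(d,p,r=2):
    u,v=int(round(p[0])),int(round(p[1])); w=d['depth'][max(v-r,0):v+r+1,max(u-r,0):u+r+1]; w=w[w>0]
    if len(w)==0: return None
    C,q=ray(d,p); return C+q*np.median(w)
def proj(d,X):
    c=d['R']@np.array(X)+d['t']; k=d['camera_matrix']@c; return k[:2]/k[2]
E
python3 - <<'E'
from h import *
np.set_printoptions(precision=4,suppress=True)
for c in ['scene','side','wrist']:
    d=shot(c,c+'0.png'); print(c,-d['R'].T@d['t'],d['R'][2],d['camera_matrix'][0,0])
    for n in ['plate','stage','seat','drift','stylus','stand_drift','stand_stylus','bolt_rack','readout','zero_mouth','cal_disc','hole_a','bolt1','phone1','phone2','flux_jar','driver','ipa_bottle','board']:
        r=bot.landmark_of(c,n)
        for q in r[:4 if n in('hole_a','bolt1') else 2]:
            print(n,round(q['score'],2),np.array(q['point']).round(1),bydepth(d,q['point']))
print(bot.read_time_s(),bot.hold_point_z,bot.read_tool_rot())
E
```

```text
pics
scene [ 1.3112 -0.3727  1.3491] [-0.4684  0.2451 -0.8488] 622.7264590880532Traceback (most recent call last):
  File "<stdin>", line 6, in <module>
ValueError: it knows: board, bolt, bolt_rack, cal_disc, drift, driver, flux_jar, hole, ipa_bottle, phone, readout, seat, stage, stand_drift, stand_stylus, stylus, zero_mouth
```

```bash
python3 - <<'E'
from h import *
np.set_printoptions(precision=4,suppress=True)
for c in ['scene','side','wrist']:
    d=shot(c,c+'0.png'); print(c,-d['R'].T@d['t'],d['R'][2],d['camera_matrix'][0,0])
    for n in ['stage','seat','drift','stylus','stand_drift','stand_stylus','bolt_rack','readout','zero_mouth','cal_disc','hole','bolt','phone','flux_jar','driver','ipa_bottle','board']:
        r=bot.landmark_of(c,n)
        for q in r[:5 if n in('hole','bolt') else 2]:
            print(n,round(q['score'],2),np.array(q['point']).round(1),bydepth(d,q['point']))
print(bot.read_time_s(),bot.hold_point_z,bot.read_tool_rot())
E
```

```text
scene [ 1.3112 -0.3727  1.3491] [-0.4684  0.2451 -0.8488] 622.7264590880532
stage 0.92 [308.6 249.2] [ 0.6241 -0.0351  0.0798]
stage 0.24 [331.4 322.5] [ 0.8036 -0.0665  0.0458]
seat 0.55 [305.8 236.8] [ 0.5894 -0.0254  0.079 ]
drift 0.52 [372.1 164.5] [0.455  0.2363 0.0606]
stylus 0.7 [399.5 155.3] [0.459  0.3183 0.0585]
stand_drift 0.92 [373.4 162.3] [0.457  0.2381 0.071 ]
stand_stylus 0.71 [399.3 152.8] [0.4551 0.3193 0.0641]
stand_stylus 0.36 [199.3 248.5] [ 0.473  -0.2622  0.0276]
bolt_rack 0.66 [198. 248.] [ 0.4718 -0.2648  0.0302]
bolt_rack 0.45 [478.  202.9] [0.676  0.425  0.0456]
readout 0.8 [413.  215.5] [0.6338 0.2557 0.0439]
zero_mouth 0.61 [399.6 208.7] [0.6003 0.2363 0.0434]
zero_mouth 0.45 [305.4 257.8] [ 0.6399 -0.0514  0.076 ]
cal_disc 0.64 [228.7 296. ] [ 0.6216 -0.2468  0.0173]
hole 0.92 [280.1 228.9] [ 0.5399 -0.0706  0.077 ]
hole 0.6 [312.3 211.5] [0.5295 0.0222 0.0778]
hole 0.23 [292.3 319.6] [ 0.7393 -0.1356  0.0039]
bolt 0.62 [193.2 232.8] [ 0.4482 -0.2624  0.0653]
bolt 0.6 [310.3 214.7] [0.5318 0.0156 0.0711]
bolt 0.56 [175. 242.] [ 0.4511 -0.311   0.0619]
bo
[... 1676 characters left out ...]
 0.4502 -0.321   0.0579]
bolt 0.4 [276.2 329.6] [ 0.4396 -0.2726  0.0505]
bolt 0.38 [314.7 260. ] [ 0.5758 -0.0762  0.0726]
phone 0.95 [371.9 409. ] [ 0.6304 -0.5001  0.0063]
phone 0.82 [258.3 167.3] [0.4686 0.4844 0.0032]
flux_jar 0.8 [380.8 263.4] [ 0.7767 -0.0737  0.0147]
driver 0.58 [359.3 211.2] [0.7752 0.1723 0.0077]
ipa_bottle 0.58 [307.9 171. ] [0.6446 0.4188 0.0107]
ipa_bottle 0.33 [378.6 261.5] [ 0.7709 -0.0686  0.0188]
board 0.75 [375.  288.8] [ 0.7369 -0.1546  0.0025]
wrist [0.217  0.589  0.3732] [ 0.242  -0.1212 -0.9627] 406.6487235233042
stylus 0.51 [349.1 398.6] [0.477  0.4878 0.0087]
2.75 0.0187 [[-0.8952  0.4456 -0.0001]
 [ 0.4456  0.8952  0.0001]
 [ 0.0001  0.     -1.    ]]
```

View pics/scene0.png

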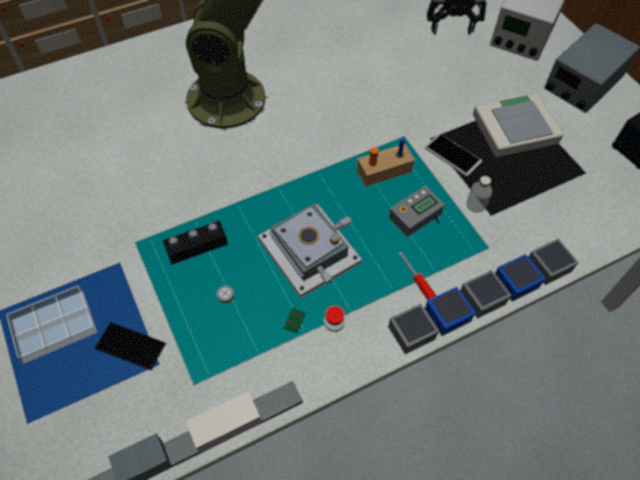

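View pics/side0.png

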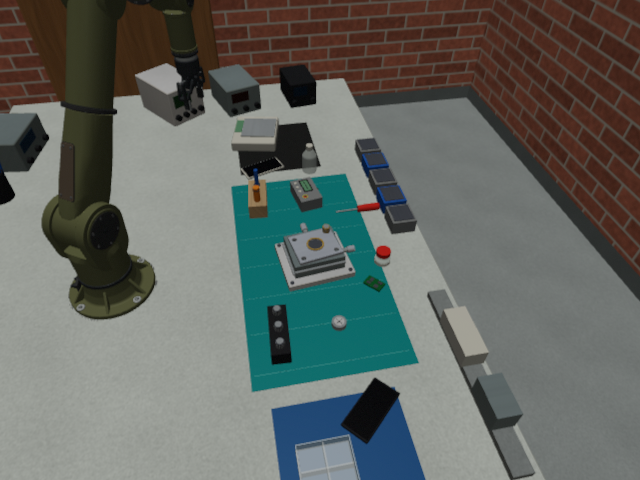

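The pictures show three bolts in the black rack (≈193,233 in scene), the stage at (308,245), the stand at (385,165), the readout at (415,212) and the disc at (225,294). Now closer looks with the wrist camera.

```bash
cat >> h.py <<'E'
def ori(yaw=0):
    "tool down; yaw (deg) of the closing line y measured from world y"
    a=np.radians(yaw);c,s=np.cos(a),np.sin(a)
    return np.array([[-c,-s,0],[-s,c,0],[0,0,-1.]])
E
python3 - <<'E'
from h import *
np.set_printoptions(precision=4,suppress=True)
T=dict(stand=((.445,.278,.30),['stand_drift','stand_stylus','drift','stylus']),read=((.60,.235,.28),['zero_mouth','readout']),
 stage=((.58,-.02,.32),['hole','seat','bolt','stage']),rack=((.44,-.27,.30),['bolt','bolt_rack']),disc=((.60,-.25,.30),['cal_disc']))
im=[]
import pickle
D={}
for k,(p,ns) in T.items():
    bot.move_to(p,ori()); bot.dwell(.2)
    d=shot('wrist',f'w_{k}.png'); D[k]=d; im.append(cv2.resize(d['img'],(400,300)))
    print(k,bot.read_time_s(),bot.read_position())
    for n in ns:
        for q in bot.landmark_of('wrist',n)[:5]: print(' ',n,round(q['score'],2),np.array(q['point']).round(1),bydepth(d,q['point']))
pickle.dump(D,open('D.pkl','wb'))
cv2.imwrite('pics/m1.png',np.vstack([np.hstack(im[:2]),np.hstack([im[3],im[4]])])[:,:,::-1])
E
```

```text
stand 4.2667 [0.4446 0.2789 0.2997]
  stand_drift 0.62 [371.8 202.9] [0.4432 0.3193 0.0877]
  stand_drift 0.58 [289.5 192.1] [0.4325 0.2475 0.096 ]
  stand_stylus 0.74 [369.2 202.3] [0.4447 0.3181 0.0771]
  stand_stylus 0.67 [292.3 338.7] [0.6048 0.2422 0.0394]
  stand_stylus 0.42 [  6.9 388.4] [0.4311 0.2093 0.3659]
  drift 0.64 [289.6 195.5] [0.4337 0.2484 0.1059]
read 5.4083 [0.5993 0.2359 0.2808]
  zero_mouth 0.78 [331.1 201.7] [0.6028 0.2409 0.0393]
  zero_mouth 0.16 [334.7  13.1] [0.4528 0.2418 0.091 ]
  readout 0.82 [366.5 202.8] [0.6028 0.2742 0.0445]
stage 6.775 [ 0.5802 -0.0185  0.3197]
  hole 0.78 [276.7 161.3] [ 0.5463 -0.0652  0.0693]
  hole 0.64 [297.9 261.2] [ 0.6466 -0.0465  0.0695]
  hole 0.6 [358.1 142.6] [0.5308 0.0156 0.0226]
  seat 0.57 [323.8 205.3] [ 0.5867 -0.0202  0.0797]
  bolt 0.94 [119.7  47.5] [ 0.4462 -0.2046  0.0625]
  bolt 0.89 [65.7 48.3] [ 0.4468 -0.2544  0.0608]
  bolt 0.64 [608.   48.7] [0.4464 0.2331 0.0665]
  bolt 0.58 [ 8.6 50.4] [ 0.4488 -0.3062  0.0612]
  stage 0.73 [327.7 191.5] [ 0.5734 -0.0166  0.0797]
  stage 0.26 [297.  260.5] [ 0.646  -0.0474  0.0693]
rack 8.3333 [ 0.4408 -0.269   0.3   ]
  bolt 0.93 [279.2 197.1] [ 0.4391 -0.3128  0.0652]
  bolt 0.82 [379.7 203.4] [ 0.4447 -0.2184  0.0652]
  bolt 0.8 [329.7 198.6] [ 0.4403 -0.2655  0.0651]
  bolt 0.37 [337.5 326.3] [ 0.5979 -0.2549  0.0178]
  bolt_rack 0.9 [328.9 191.9] [ 0.4343 -0.2662  0.0634]
disc 9.3667 [ 0.5991 -0.2508  0.3007]
  cal_disc 0.56 [324.4 194.2] [ 0.6023 -0.253   0.0182]
```

View pics/m1.png

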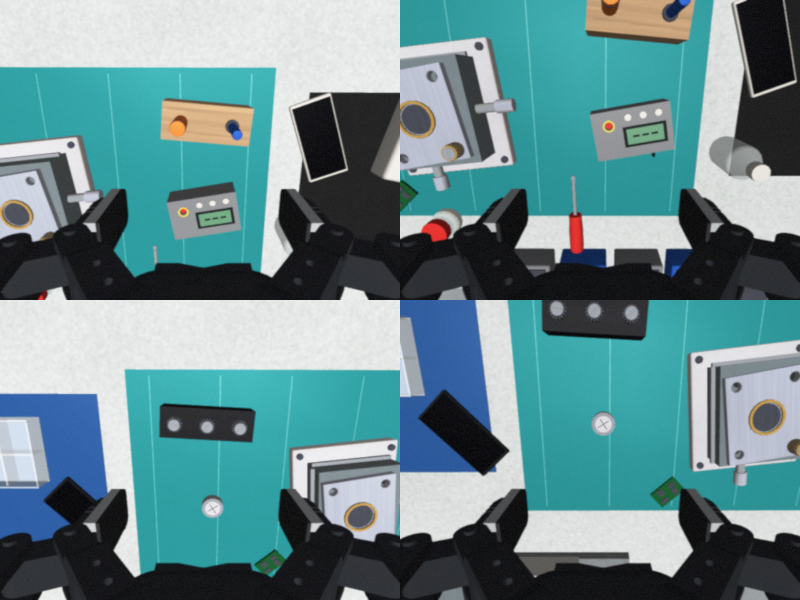

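View pics/w_stage.png

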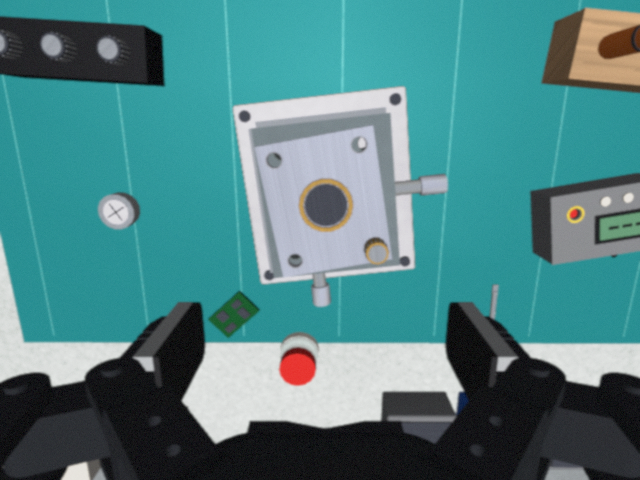

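```bash
cat >> h.py <<'E'
def ortho(d,c,z,half=.075,s=4000):
    "top-view warp of plane z; s px per m; image right=+y, down=+x"
    n=int(2*half*s); w=[(c[0]+i*half,c[1]+j*half,z) for i,j in((-1,-1),(-1,1),(1,1),(1,-1))]
    src=np.float32([proj(d,p) for p in w]); dst=np.float32([(0,0),(n,0),(n,n),(0,n)])
    return cv2.warpPerspective(d['img'],cv2.getPerspectiveTransform(src,dst),(n,n),flags=cv2.INTER_CUBIC)
def o2w(p,c,half=.075,s=4000): return np.array([c[0]-half+p[1]/s,c[1]-half+p[0]/s])
def circ(im,r,p2=14,md=60):
    g=cv2.GaussianBlur(cv2.cvtColor(im,cv2.COLOR_RGB2GRAY),(0,0),3)
    k=cv2.HoughCircles(g,cv2.HOUGH_GRADIENT,1,md,param1=60,param2=p2,minRadius=int(r*.88),maxRadius=int(r*1.14))
    return [] if k is None else k[0]
E
python3 - <<'E'
from h import *
import pickle
np.set_printoptions(precision=4,suppress=True)
D={}
def go(k,p):
    bot.line_to((p[0],p[1],.33)) if 0 else bot.move_to(p,ori()); bot.dwell(.3); D[k]=shot('wrist'); print(k,bot.read_time_s(),bot.read_position())
go('disc',(.59,-.25,.22)); go('rack',(.43,-.266,.21)); go('stage',(.58,-.018,.24)); go('read',(.595,.235,.21)); go('stand',(.44,.278,.24))
pickle.dump(D,open('D.pkl','wb'))
V=[]
for k,c,z,r,p2 in [('rack',(.44,-.266),.065,44,14),('stage',(.59,-.02),.08,28,12),('stage',(.59,-.02),.1,44,12),('read',(.60,.24),.045,22,12)]:
    im=ortho(D[k],c,z); v=im.copy()
    for x,y,rr in circ(im,r,p2)[:10]:
        print(k,z,'r',rr/4,o2w((x,y),c)); cv2.circle(v,(int(x),int(y)),int(rr),(255,0,255),1); cv2.drawMarker(v,(int(x),int(y)),(255,0,0),0,8)
    V.append(cv2.resize(v,(400,400),interpolation=cv2.INTER_AREA)[50:350] if k!='stage' else cv2.resize(v[60:540],(400,320))[:300])
cv2.imwrite('pics/m2.png',np.vstack([np.hstack(V[:2]),np.hstack(V[2:])])[:,:,::-1])
E
```

```text
disc 10.1833 [ 0.5907 -0.2501  0.2213]
rack 11.2167 [ 0.4306 -0.2658  0.2098]
stage 12.6917 [ 0.5799 -0.0189  0.24  ]
read 14.0417 [0.5954 0.234  0.2102]
stand 15.0833 [0.4406 0.2777 0.2395]
rack 0.065 r 9.925 [ 0.4461 -0.2139]
rack 0.065 r 9.625 [ 0.4449 -0.2651]
rack 0.065 r 9.6 [ 0.4411 -0.3139]
stage 0.08 r 6.775 [ 0.6419 -0.0489]
stage 0.08 r 7.275 [ 0.5439 -0.0666]
stage 0.08 r 7.6 [0.5289 0.0114]
stage 0.08 r 7.325 [ 0.6531 -0.0709]
stage 0.1 r 10.075 [0.6206 0.0266]
read 0.045 r 6.1 [0.6021 0.2434]
read 0.045 r 5.125 [0.5844 0.2941]
read 0.045 r 5.25 [0.5886 0.2714]
```

View pics/m2.png

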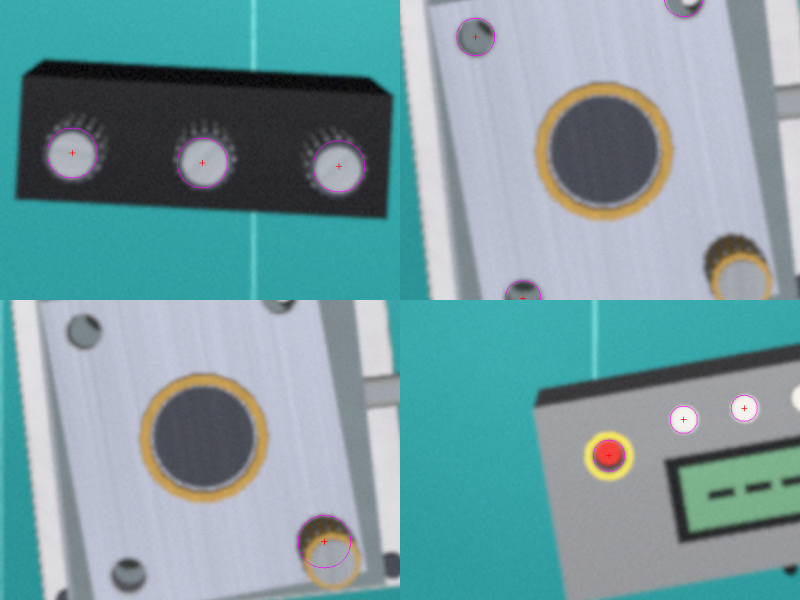

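```bash
python3 - <<'E'
from h import *
import pickle
D=pickle.load(open('D.pkl','rb'))
V=[]
for k,c,z,h in [('stage',(.59,-.02),.022,.12),('stand',(.45,.28),.052,.075),('stand',(.45,.28),.108,.075),('disc',(.60,-.25),.018,.05)]:
    im=ortho(D[k],c,z,h,300/h/2*1.0); im=cv2.resize(im,(400,300)) if 0 else im; V.append(cv2.copyMakeBorder(im,0,0,0,100,cv2.BORDER_CONSTANT))
cv2.imwrite('pics/m3.png',np.vstack([np.hstack(V[:2]),np.hstack(V[2:])])[:,:,::-1])
for k,c,z,r in [('stage',(.59,-.02),.022,17),('stand',(.45,.28),.108,44),('stand',(.45,.28),.117,28),('disc',(.6,-.25),.018,80)]:
    h=.12 if k=='stage' else .075
    for x,y,rr in list(circ(ortho(D[k],c,z,h),r,12,40))[:10]: print(k,z,rr/4,o2w((x,y),c,h))
E
```

```text
stage 0.022 4.575 [ 0.503375 -0.102125]
stage 0.022 4.575 [0.487625   0.05337501]
stage 0.022 4.3 [0.660375 0.072375]
stage 0.022 3.725 [0.53087497 0.019875  ]
stage 0.022 4.575 [ 0.678125 -0.084125]
stand 0.108 10.3 [0.441625   0.24312499]
stand 0.108 9.775 [0.431125 0.247625]
stand 0.108 10.325 [0.436125 0.316625]
stand 0.117 6.975 [0.447875 0.322125]
stand 0.117 7.6 [0.427875 0.249875]
stand 0.117 7.325 [0.433625 0.312375]
stand 0.117 7.6 [0.437875 0.246375]
stand 0.117 6.7 [0.447375 0.306875]
disc 0.018 19.125 [ 0.606125 -0.252375]
```

View pics/m3.png

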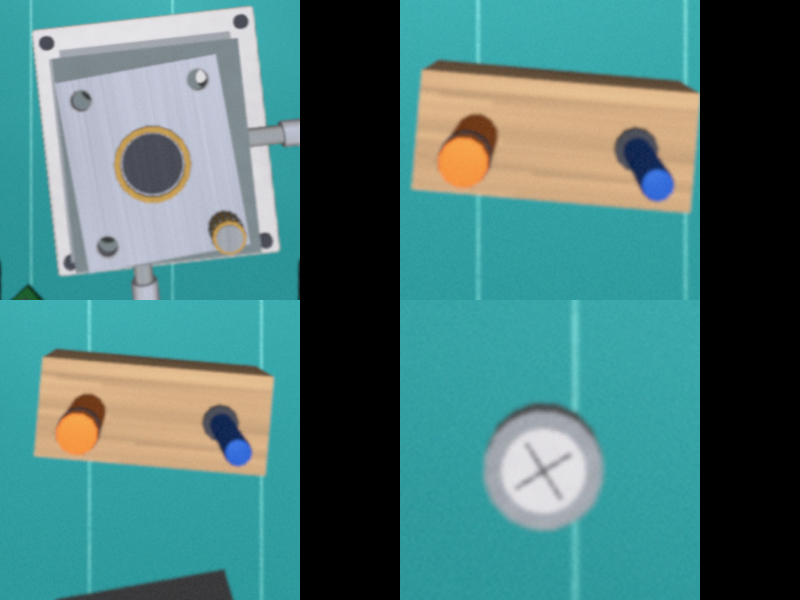

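```bash
cat >> h.py <<'E'
def fine(p,o,n=2,feed=.1):
    "line to p, then trim the steady error of the arm"
    p=np.array(p,float); q=p.copy()
    bot.line_to(q,o,feed)
    for _ in range(n):
        bot.dwell(.15); q=q+(p-np.mean([bot.read_position() for _ in range(5)],0)); bot.line_to(q,o,.05)
    return q-p
E
python3 - <<'E'
from h import *
np.set_printoptions(precision=4,suppress=True)
bot.dwell(.3)
for i in range(4): print(bot.read_position(), bot.read_time_s(), bot.read_ft_force())
p=np.array((.4416,.2435)); y=-4.6
bot.grip(.05,40)
bot.move_to((*p,.2),ori(y)); print('tr',fine((*p,.12),ori(y)))
bot.line_to((*p,.066),feed=.1); bot.grip(0.0,20); print(bot.read_finger_gap(),bot.read_position(),bot.read_ft_force())
bot.grip(.05); bot.dwell(.1)
bot.line_to((*p,.13),feed=.2); bot.move_to((*p,.13),ori(y+90)); bot.line_to((*p,.066),feed=.1)
bot.grip(0.0,20); print(bot.read_finger_gap(),bot.read_position(),bot.read_ft_force()); bot.grip(.05)
bot.line_to((*p,.2),feed=.2); bot.move_to((.44,.278,.24),ori()); bot.dwell(.3); print(bot.read_position())
d=shot('wrist'); c=(.45,.28)
for z,r in((.108,44),(.117,28)):
  for x,yy,rr in list(circ(ortho(d,c,z),r,12,40))[:4]: print(z,rr/4,o2w((x,yy),c))
im=ortho(d,c,.108); cv2.imwrite('pics/st2.png',im[150:500,:,::-1]); print(bot.read_time_s())
E
```

```text
[0.4401 0.278  0.24  ] 15.3833 [ 0.0254  0.5747 -0.7557]
[0.4401 0.278  0.24  ] 15.3833 [ 0.0254  0.5747 -0.7557]
[0.4401 0.278  0.24  ] 15.3833 [ 0.0254  0.5747 -0.7557]
[0.4401 0.278  0.24  ] 15.3833 [ 0.0254  0.5747 -0.7557]
tr [-0.      0.     -0.0001]
0.021555325228694442 [0.442  0.2437 0.0666] [-0.4678 -0.5269  4.8099]
0.02130610517376358 [0.4419 0.2437 0.0666] [-0.1168 -0.0228  4.7401]
[0.4401 0.2778 0.2399]
0.108 9.95 [0.4409 0.2429]
0.108 9.7 [0.4309 0.2474]
0.108 9.925 [0.4371 0.3154]
0.117 6.7 [0.4481 0.3221]
0.117 7.6 [0.4274 0.2496]
0.117 6.15 [0.4329 0.3114]
24.975
```

View pics/st2.png

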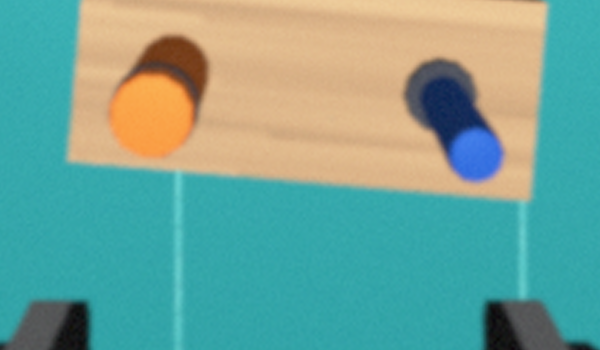

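```bash
cat >> h.py <<'E'
PSI=6.0; COR=np.array([.001,.0007])
PIV=np.array([.6272,.0297])+COR
def S(x,y):
    "stage x,y (mm) -> world"
    a=np.radians(PSI); dx,dy=(x-50)/1e3,(y-40)/1e3
    return PIV+np.array([dx*np.cos(a)-dy*np.sin(a),dx*np.sin(a)+dy*np.cos(a)])
E
python3 - <<'E'
from h import *
np.set_printoptions(precision=4,suppress=True)
p=np.array((.442,.2437)); A=S(50,-40); H=np.array([.6419,-.0489])+COR; print(A,H)
bot.move_to((*p,.14),ori(85.4)); fine((*p,.066),ori(85.4),1); bot.grip(0,80); print(bot.read_finger_gap(),bot.read_position())
bot.line_to((*p,.2),feed=.2); print(bot.read_finger_gap())
m=(A+H)/2
bot.move_to((*m,.2),ori(96)); bot.dwell(.2)
f0=bot.read_ft_force(); print('f0',f0)
fine((*m,.143),ori(96),1)
print(bot.line_to((*m,.131),feed=.05,stop_force=15),bot.read_position(),bot.read_ft_force()-f0)
d=shot('wrist','ins.png'); print(bot.read_time_s())
E
```

```text
[ 0.6366 -0.0492] [ 0.6429 -0.0482]
0.01991179267848069 [0.4416 0.2435 0.0656]
0.020053679936781
f0 [ 1.119   0.5841 -1.2498]
False [ 0.6395 -0.0487  0.1304] [-1.1628  0.3981 -0.2478]
31.7
```

View pics/ins.png

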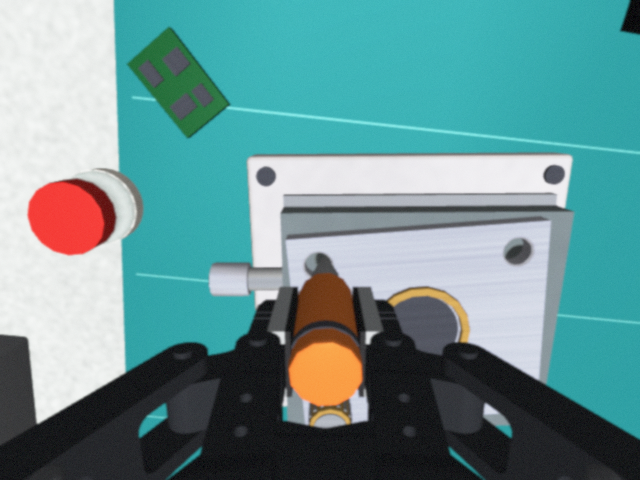

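The picture shows the drift tip inside hole_a at about (318,265), clear of the rim, with no contact force.

```bash
python3 - <<'E'
from h import *
np.set_printoptions(precision=4,suppress=True)
A=S(50,-40); o=ori(96); s=np.array(bot.read_position()[:2])
f0=np.array([1.1,.6,-1.25])
for k in (.25,.5,.75,1):
    q=s+(A-s)*k; r=bot.line_to((*q,.131-.026*k),feed=.04,stop_force=50); print(r,bot.read_position(),bot.read_ft_force()-f0,bot.read_moment())
    if r: break
else:
    for z in (.1,.0955,.0935):
        r=bot.line_to((*A,z),feed=.03,stop_force=50); bot.dwell(.1); print(r,bot.read_position(),bot.read_ft_force()-f0)
        if r: break
print(bot.read_finger_gap(),bot.read_time_s())
E
```

```text
False [ 0.6396 -0.0486  0.1245] [ 2.3222 -0.8534 -0.6509] [ 0.1597 -0.9895  0.0197]
False [ 0.6381 -0.0488  0.1178] [2.5217 0.6792 1.0091] [ 0.2207 -1.0524  0.004 ]
False [ 0.6367 -0.049   0.1108] [ 3.024   0.698  -1.8639] [ 0.2982 -0.9904 -0.0198]
False [ 0.6364 -0.0492  0.1045] [ 3.5457 -0.2837 -2.5249] [ 0.1932 -1.173  -0.0258]
False [ 0.6366 -0.0492  0.0996] [ 4.6882  0.7263 -2.5101]
False [ 0.6367 -0.0492  0.0951] [ 4.6845  0.865  -2.1999]
False [ 0.6367 -0.0491  0.0937] [2.7097 0.4944 3.2963]
0.0201451484528134 34.1333
```

```bash
cat >> h.py <<'E'
def holes():
    bot.move_to((.58,-.018,.25),ori()); bot.dwell(.35); d=shot('wrist'); c=(.59,-.02); im=ortho(d,c,.08); out=[]
    for x,y,r in list(circ(im,28,11,40))[:8]: out.append(o2w((x,y),c)+COR)
    return out,im,d
def pick(p,yaw,z,zc=.12,op=.034,sq=60):
    "centre a round thing across two directions, hold it closing along yaw+90"
    p=np.array(p); bot.grip(op); bot.move_to((*p,zc+.06),ori(yaw)); fine((*p,zc),ori(yaw),1); bot.line_to((*p,z),feed=.1); bot.grip(0,20); bot.grip(op)
    bot.line_to((*p,zc),feed=.2); fine((*p,zc),ori(yaw+90),1); fine((*p,z),ori(yaw+90),1); bot.grip(0,sq)
    print('held',bot.read_finger_gap(),bot.read_position())
E
python3 - <<'E'
from h import *
np.set_printoptions(precision=4,suppress=True)
A=S(50,-40)
print(bot.line_to((*A,.091),feed=.02,stop_force=15),bot.read_position(),bot.read_ft_force())
bot.grip(.05); bot.dwell(.1); bot.line_to((*A,.2),feed=.2)
h,im,d=holes(); cv2.imwrite('pics/hs.png',im[:,:,::-1])
for q in h: print('hole',q)
print('b',S(-50,40),'c',S(-50,-40))
pick((.4462,-.2640),-2.9,.047); bot.line_to((*bot.read_position()[:2],.24),feed=.2); print(bot.read_finger_gap(),bot.read_time_s())
E
```

```text
True [ 0.6373 -0.049   0.0936] [-0.5389 -0.7567  7.7627]
hole [ 0.5386 -0.0599]
hole [0.5296 0.0191]
hole [0.6271 0.0281]
b [0.5287 0.0199] c [ 0.5371 -0.0596]
held 0.020126974822964154 [ 0.4459 -0.2639  0.0467]
0.01936536822329119 46.6167
```

View pics/hs.png

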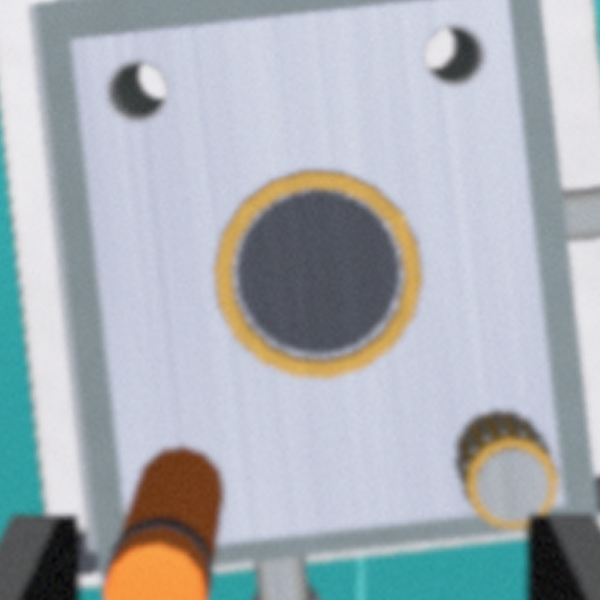

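The holes at (138,90) and (454,54) now show the white base-hole floor: aligned, with the drift standing at (160,560).

```bash
cat >> h.py <<'E'
def insert(p,o,zhome,ztop,f0,lim=18,off=.0008):
    "lower a held bolt; on contact before home, lift a little and try a spiral of offsets"
    p=np.array(p)
    tries=[(0,0)]+[(k*off*np.cos(a),k*off*np.sin(a)) for k in(1,2) for a in np.arange(0,6.28,np.pi/4)]
    for t in tries:
        q=p+t; fine((*q,ztop),o,1); hit=bot.line_to((*q,zhome),feed=.04,stop_force=lim)
        z=bot.read_position()[2]; print(np.round(t,4),hit,bot.read_position(),bot.read_ft_force()-f0)
        if z<zhome+.003: return True
        bot.line_to((*bot.read_position()[:2],z+.003),feed=.05)
    return False
E
python3 - <<'E'
from h import *
np.set_printoptions(precision=4,suppress=True)
o=ori(96); b=np.array([.5292,.0195])
bot.move_to((*b,.2),o); bot.dwell(.3); f0=bot.read_ft_force()
# head underside is .002 below TCP ; shank end .040 below
ok=insert(b,o,.0815,.124,f0); print(ok,bot.read_finger_gap(),bot.read_time_s())
E
```

```text
[0 0] False [0.5291 0.0195 0.0817] [-3.6195 -0.6142  3.4038]
True 0.019519470935129842 50.5667
```

```bash
python3 - <<'E'
from h import *
np.set_printoptions(precision=4,suppress=True)
o=ori(96); A=np.array([.637,-.0491]); b=bot.read_position()[:2]
print(bot.line_to((*b,.079),feed=.02,stop_force=12),bot.read_position())
bot.grip(.05); bot.dwell(.1); bot.line_to((*b,.2),feed=.2)
bot.move_to((*A,.2),o); fine((*A,.16),o,1); fine((*A,.0936),o,1); bot.grip(0,80); print(bot.read_finger_gap(),bot.read_position())
bot.line_to((*A,.21),feed=.1); print(bot.read_finger_gap(),bot.read_ft_force())
D0=np.array([.4418,.2436]); os=ori(85.4)
bot.move_to((*D0,.2),os); fine((*D0,.135),os,1)
print(bot.line_to((*D0,.066),feed=.08,stop_force=15),bot.read_position())
bot.grip(.05); bot.dwell(.1); bot.line_to((*D0,.2),feed=.2)
h,im,d=holes()
for q in h: print('hole',q)
cv2.imwrite('pics/hs2.png',im[:,:,::-1])
for p in [S(-50,40)]:
    print('b head top',bydepth(d,proj(d,(*p,.1)),3))
print(bot.read_time_s())
E
```

```text
True [0.5291 0.0199 0.0816]
0.02057954896622696 [ 0.6368 -0.0492  0.0931]
0.020739345632228682 [-0.9433 -0.8134 -0.9975]
False [0.4419 0.2439 0.0662]
hole [ 0.6369 -0.0489]
hole [ 0.5381 -0.0597]
hole [0.5311 0.0228]
b head top [0.5287 0.0199 0.1002]
62.85
```

View pics/hs2.png

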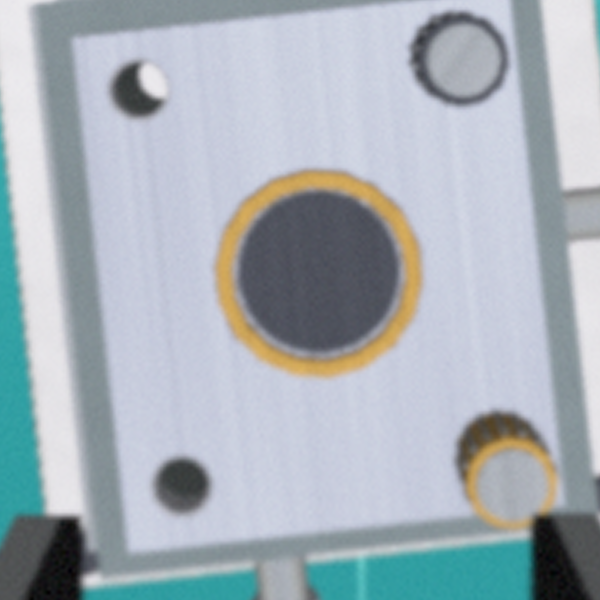

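The bolt in hole_b, at (460,60), has its head top at z = 0.100, so it is seated. Holes a (182,485) and c (138,90) are open and aligned. Next are the other two bolts.

```bash
python3 - <<'E'
from h import *
np.set_printoptions(precision=4,suppress=True)
o=ori(96)
for src,dst in [((.447,-.2132),(.5378,-.0597)),((.4421,-.3132),(.6369,-.0490))]:
    pick(src,-2.9,.047); bot.line_to((*bot.read_position()[:2],.24),feed=.25); print(bot.read_finger_gap())
    bot.move_to((*dst,.2),o); bot.dwell(.3); f0=bot.read_ft_force()
    ok=insert(dst,o,.0815,.124,f0); print(ok,bot.read_finger_gap(),bot.read_time_s())
    if not ok: break
    q=bot.read_position()[:2]; print(bot.line_to((*q,.079),feed=.02,stop_force=12),bot.read_position())
    bot.grip(.05); bot.dwell(.1); bot.line_to((*q,.2),feed=.25)
else:
    bot.move_to((.59,-.25,.22),ori()); bot.dwell(.3); d=shot('wrist'); c=(.6,-.25)
    print(bot.find_in('wrist','cal_disc')[:2])
    for x,y,r in list(circ(ortho(d,c,.018),80,12,40))[:3]: print('disc',r/4,o2w((x,y),c)+COR)
    h,im,d=holes(); cv2.imwrite('pics/hs3.png',im[:,:,::-1])
    for p in [S(-50,40),S(-50,-40),S(50,-40)]: print(bydepth(d,proj(d,(*p,.1)),3))
    for x,y,r in list(circ(ortho(d,(.59,-.02),.084),104,12,40))[:3]: print('ring',r/4,o2w((x,y),(.59,-.02))+COR)
    print('ctr',S(0,0),bot.read_time_s())
E
```

```text
held 0.020065465786004627 [ 0.4467 -0.2132  0.0468]
0.019488414406078132
[0 0] False [ 0.5377 -0.0597  0.0818] [-2.514  -0.9565  3.9322]
True 0.019657431118634484 75.3667
True [ 0.5382 -0.0601  0.0817]
held 0.019581569218667407 [ 0.4417 -0.3131  0.0467]Traceback (most recent call last):
  File "<stdin>", line 5, in <module>
workcell.MotionError: the arm cannot follow that straight line within its joint ranges
```

```bash
python3 - <<'E'
from h import *
np.set_printoptions(precision=4,suppress=True)
o=ori(96); dst=(.6369,-.0490); p=bot.read_position()[:2]
for z in(.2,.17,.14,.11):
    try: bot.line_to((*p,z),feed=.2); break
    except bot.MotionError: print('no',z)
print(bot.read_finger_gap(),bot.read_position(),bot.read_joint_pos())
for q in((*p,.2),(.5,-.2,.2),(*dst,.2)): print(bot.ik(q,o),bot.ik(q,ori(-84)))
E
```

```text
0.01979570875199677 [ 0.4411 -0.3132  0.1989] [ 76.9861  42.3859 -79.4419 101.0537  43.3398  74.8424 164.3074]
[  -5.5872   37.2759   66.0045  101.9381  -37.2527   66.0731 -101.6686] [ 55.205   25.5087 -33.2358 101.1997  16.1446  58.0864  21.9046]
[ 63.5398  41.7025 -78.9352 101.3869  42.7335  74.1828 160.0831] [ 41.2531  25.1233 -32.4514 101.6268  15.6243  57.7653   8.8389]
[ 37.6819  46.6683 -71.7502  86.0027  44.6036  79.6652 149.3135] [ 18.6532  33.2248 -28.0858  86.2578  16.5821  64.6736  -6.6618]
```

```bash
python3 - <<'E'
from h import *
np.set_printoptions(precision=4,suppress=True)
o=ori(96); dst=(.6369,-.0490)
bot.move_to((*dst,.2),o); bot.dwell(.3); f0=bot.read_ft_force()
ok=insert(dst,o,.0815,.124,f0); print(ok,bot.read_finger_gap(),bot.read_time_s())
if ok:
    q=bot.read_position()[:2]; print(bot.line_to((*q,.079),feed=.02,stop_force=12),bot.read_position())
    bot.grip(.05); bot.dwell(.1); bot.line_to((*q,.2),feed=.25)
    bot.move_to((.59,-.25,.22),ori()); bot.dwell(.3); d=shot('wrist'); c=(.6,-.25)
    print(bot.find_in('wrist','cal_disc')[:2])
    for x,y,r in list(circ(ortho(d,c,.018),80,12,40))[:3]: print('disc',r/4,o2w((x,y),c)+COR)
    h,im,d=holes(); cv2.imwrite('pics/hs3.png',im[:,:,::-1])
    for p in [S(-50,40),S(-50,-40),S(50,-40)]: print(bydepth(d,proj(d,(*p,.1)),3))
    for x,y,r in list(circ(ortho(d,(.59,-.02),.084),104,12,40))[:3]: print('ring',r/4,o2w((x,y),(.59,-.02))+COR)
    print('ctr',S(0,0),bot.read_time_s())
E
```

```text
[0 0] False [ 0.6369 -0.049   0.0818] [-2.7039  0.2655  3.1369]
True 0.019445529662478492 89.7667
True [ 0.6379 -0.0489  0.0817]
[]
disc 19.875 [ 0.6081 -0.2517]
[0.5287 0.0199 0.1002]
[ 0.5371 -0.0596  0.1001]
[ 0.6365 -0.0491  0.1002]
ctr [ 0.5827 -0.0146] 93.8833
```

View pics/hs3.png

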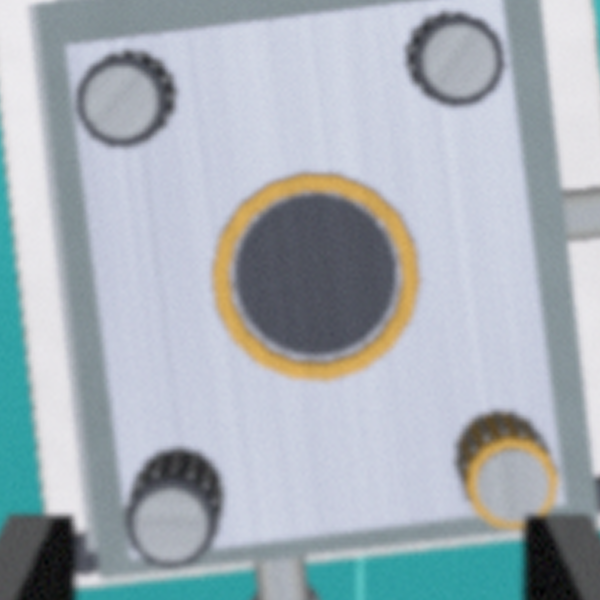

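All four heads stand at z = 0.100, and the ring centre is at (316,274). Next is the disc.

```bash
python3 - <<'E'
from h import *
np.set_printoptions(precision=4,suppress=True)
pick((.6078,-.2517),-84,.006,.08,.056,60); z0=bot.read_position()[2]
bot.line_to((*bot.read_position()[:2],.2),feed=.2); print(bot.read_finger_gap())
o=ori(6); s=np.array([.5838,-.0151])
bot.move_to((*s,.2),o); bot.dwell(.3); f0=bot.read_ft_force()
fine((*s,.098),o,1)
hit=bot.line_to((*s,.08+z0-.001),feed=.03,stop_force=8); print(hit,z0,bot.read_position(),bot.read_ft_force()-f0,bot.read_finger_gap(),bot.read_time_s())
E
```

```text
held 0.03697538983211827 [ 0.6075 -0.2516  0.0058]
0.03703205373512465
True 0.005791729811741704 [ 0.5838 -0.0152  0.0857] [-1.6972 -0.2492  8.5399] 0.03683857970738425 106.35
```

```bash
python3 - <<'E'
from h import *
np.set_printoptions(precision=4,suppress=True)
s=bot.read_position()[:2]
bot.grip(.056); bot.dwell(.1); bot.line_to((*s,.2),feed=.2)
h,im,d=holes(); cv2.imwrite('pics/hs4.png',im[:,:,::-1])
for dx,dy in((0,0),(.013,0),(-.013,0),(0,.013),(0,-.013)): print(bydepth(d,proj(d,(s[0]+dx,s[1]+dy,.098)),2))
pick((.4489,.3228),-94.6,.071,.145,.034,40); z0=bot.read_position()[2]; p=bot.read_position()[:2]
bot.line_to((*p,.2),feed=.2); print(bot.read_finger_gap())
o=ori(0); m=np.array([.6031,.2441])
bot.move_to((*m,.2),o); bot.dwell(.3); f0=bot.read_ft_force()
zt=z0-.052+.042   # TCP height above tip
fine((*m,zt+.050),o,1); 
hit=bot.line_to((*m,zt+.042),feed=.03,stop_force=8); print('entry',hit,bot.read_position()-np.array([0,0,zt]),bot.read_ft_force()-f0)
shot('wrist','zero.png'); print(bot.read_time_s())
E
```

```text
[ 0.5837 -0.0152  0.0982]
[ 0.5968 -0.0152  0.0979]
[ 0.5709 -0.0152  0.0974]
[ 0.584  -0.0021  0.0971]
[ 0.5837 -0.0282  0.0981]
held 0.012896561405154792 [0.4486 0.3224 0.0703]
0.012694863665987799
entry False [0.6029 0.244  0.0416] [-0.7004 -0.8548  0.6097]
121.0083
```

View pics/hs4.png

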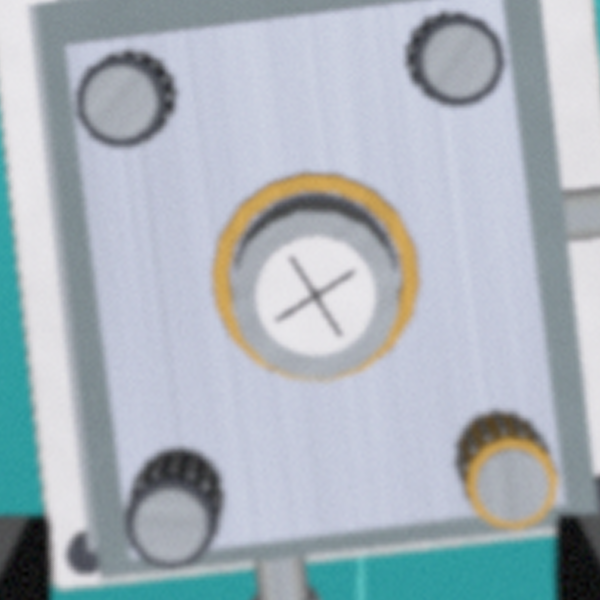

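View pics/zero.png

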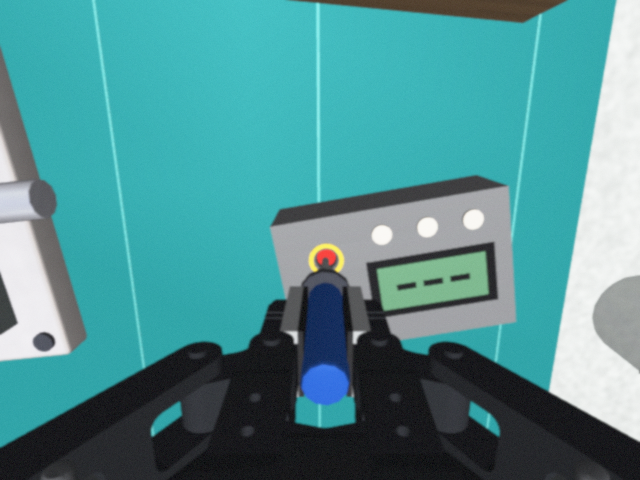

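The disc, at (316,296), lies flat in the ring with its face at z ≈ 0.098. The pin tip is inside the yellow ring at (325,264). Now press the button and put the pin back.

```bash
python3 - <<'E'
from h import *
np.set_printoptions(precision=4,suppress=True)
z0=.0703; zt=z0-.010; m=np.array([.6031,.2441]); f0=bot.read_ft_force()
hit=bot.line_to((*m,zt+.031),feed=.015,stop_force=14); bot.dwell(.3); print(hit,bot.read_position()-np.array([0,0,zt]),bot.read_ft_force()-f0,bot.read_finger_gap())
bot.line_to((*m,.2),feed=.15)
p=np.array([.4486,.3224]); o=ori(-4.6)
bot.move_to((*p,.2),o); fine((*p,.14),o,1)
print(bot.line_to((*p,z0),feed=.06,stop_force=8),bot.read_position())
bot.grip(.034); bot.dwell(.2); bot.line_to((*p,.22),feed=.2)
bot.move_to((.44,.278,.24),ori()); bot.dwell(.3); d=shot('wrist','fin_st.png'); a=ortho(d,(.45,.28),.052)
print(bydepth(d,proj(d,(.442,.2437,.108)),2),bydepth(d,proj(d,(.4486,.3224,.117)),1))
bot.move_to((.3,.4,.35),ori()); bot.dwell(.2); e=shot('scene')
cv2.imwrite('pics/fin.png',np.hstack([cv2.resize(a,(300,300)),cv2.resize(e['img'][130:380,120:520],(480,300))])[:,:,::-1]); print(bot.read_time_s())
E
```

```text
True [0.6035 0.2445 0.0353] [-1.2583 -1.238   7.6817] 0.013105080967966865
True [0.4484 0.3223 0.0702]
[0.4421 0.2436 0.1075] [0.4487 0.3225 0.1165]
128.9583
```

View pics/fin.png

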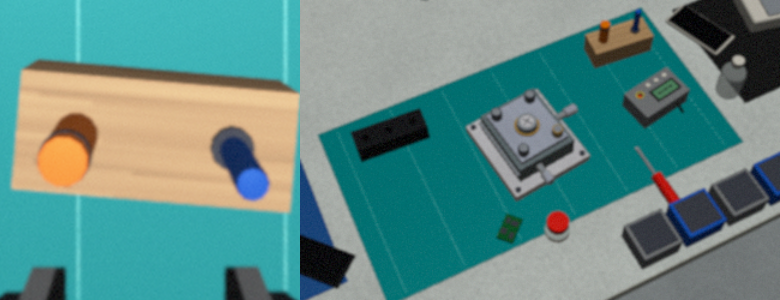

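The press reached tip height 35–36 mm at well over 4.4 N, so the button bottomed. Both tools stand in the stand, the rack is empty, and the disc and bolts are in place.

```bash
python3 -c "
from h import *
print(bot.sign_off())"
```

```text
the job is handed in; nothing more can be done
None
```

I handed the job in at about 129 s: the drift lined up the plate, all three bolts and the disc are seated, the zero button was pushed right down, both tools are back in the stand, and nothing else on the bench looked moved in the last picture.

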